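# Angle the batten past the post into the jig bay

### The arm

A 6-joint arm with a two-finger parallel gripper is mounted at the origin on the work surface. World frame = base frame: x ahead of the robot, y to its left, z up, the work surface at z = 0. Lengths are in m, angles in rad, forces in N, time in s.
With the tool pointing down it reaches from about 0.3 to 0.775 m from the base axis. Payload 14.6 kg.
Tool frame: the origin (TCP) lies on the front face of the gripper's body, between the roots of the fingers; the fingertips stand 97 mm ahead of it and the grasp point (between the pads) lies 78 mm ahead of it; z points along the fingers, x is the direction in which the jaws open and shut, and the axes are right-handed (so a half turn about z gives the same grasp; the last joint's range is limited). The gripper opens to 94 mm and grips with 3 to 60 N. Pads are 16 mm wide; open, the fingers measure 119 mm over their backs; the gripper's body (75 mm by 177 mm) begins 78 mm behind the grasp point.
Start: joints at [1.19, 0.3, 1.521, -0, 1.321, -0.067], TCP at [0.17, 0.523, 0.303] pointing down, gripper open.
Joint ranges: [-3.03, 3.03], [-0.79, 2.21], [0.23, 2.52], [-1.04, 4.18], [0, 3.07], [-2.55, 2.55]. Speed limits (rad/s): [2.22, 2.22, 2.57, 3.14, 3.14, 3.14].

### API

Orientations are given as [roll, pitch, yaw] about the fixed x, y, z axes, in that order (R = Rz(yaw) Ry(pitch) Rx(roll)).
In Python, from station import sensors, camera, ctrl gives the robot as it stands.
- The arm moves only by the tool move_arm, never from a script. Its argument "rows" is text: rows parted by semicolons, each of 6 numbers parted by spaces: the shift along the tool's x, y, z in mm, then the turn, a rotation vector about the tool's x, y, z in rad. In form: x y z wx wy wz; .... A call has 1 to 20 rows; each row shifts and turns the pose as measured when the row begins, along the tool's axes as they then stand; what a row does not reach is not made up. A row lasts 1/8 s, in which the tool goes at most 62.5 mm and 10.7 degrees, less where a joint would pass 70% of its speed; a pose out of reach is approached as far as the arm can. A call with a gripper value outside its range is refused whole. "grip" is the opening, from -1 (shut) to 1 (fully open), set as the call begins (left out, the last holds). The fingers move at their own pace and stop on an object; "newtons" is the grip in N (left out, the last holds). Time passes only in rows, so rows that do not move let the fingers close. It gives the time, the measured TCP pose, the force and the opening at its end, in the units of the state.
- sensors.get_obs(): the state, without advancing time (a new reading comes with each control period).
- camera(name): name is "scene" or "top" or "wrist"; returns a dict with "color" (400x640x3 uint8, blue, green, red), "z_map" (400x640 float32, m along the optical axis (not along the pixel's ray), 0 where there is no reading), "mtx" (3x3 intrinsics, pixels), "position" and "attitude" of the camera in the world; the wrist camera has in their place "hand_eye" (4x4, takes a point from camera to tool coordinates, whose origin is the TCP and whose axes are the tool frame's). Camera axes: x right, y down, z forward; pixel columns grow to the right and rows downward; lengths in m; the calibration is good to about 2 mm. The wrist camera is an equidistant fisheye: a pixel r from the principal point sees the ray r / f radians off the axis. A picture is of the moment at which its call begins: read the wrist's pose just before it.
- ctrl.hand_in(): hands the job in, once; it reports no verdict.
The state is a dict: "time_s": time; "qpos": joint angles; "joint_vel": joint speeds; "tau": joint torques, N m; "ee_pos": TCP position; "eef_rot": TCP orientation; "force": force on the tool from outside, world axes, zero at the start; "moment": the same for the moment, N m; "grip_width": finger opening in m.
Only numpy, scipy, OpenCV 4.12 (cv2) and the standard library are available. Lean on these libraries where they do the work, as an engineer would, in place of code of your own. Each camera call takes 0.05 s, during which the arm holds its last target.

### The job

Push the loose wooden batten into the three-sided jig bay: steer one end in past the steel post first while the other end is still outside, then push the other end in after it, until the batten lies on the bench fully home and flush along the back rail, behind the post. Only push it along the bench from outside with the fingertips or the sides of the fingers: do not press on its top, put the fingers astride it, grip it, lift it or tip it, and leave the glue bottle, tin and hammer where they are. Finish clear of it.

Things in the scene. Friction and masses are not known exactly. Their poses are not given: they have to be found in the camera images.
- batten: loose rectangular batten of pale wood, 200 mm long, 32 mm wide, 28 mm high, about 0.14 kg (may vary by a third), lying flat on the bench. Origin: centre of its underside. Its own y axis runs along its length, x across its width, z up. It starts outside the mouth of the bay, its y axis within 0.35 rad of the bay's y axis; friction with the bench is moderate, it does not roll, and it stops as soon as it is no longer pushed.
- batten_end1 (a point): centre of the end face of the batten at its own y = -100 mm, 14 mm above its underside; at the start this is the end nearer the post's side of the bay
- batten_end2 (a point): centre of the end face of the batten at its own y = +100 mm, 14 mm above its underside
- bay: fixed jig bay on the bench: three straight dark-wood rails 30 mm high and 24 mm thick forming a U, with no floor (the batten slides on the bench itself). Origin: on the bench in the middle of the open mouth. Its x axis points into the bay, y along the mouth, z up. The inner face of the back rail is the plane x = 110 mm; the two cheeks run from x = 0 to x = 110 mm with inner faces at y = -130 mm and y = +130 mm.
- post: fixed round steel post, 28 mm in diameter, 70 mm high, standing upright in the mouth of the bay, off centre towards the cheek at the bay's -y side. Origin: centre of its foot. The gap from it to the +y cheek is shorter than the batten, so the batten only goes in at an angle, its end on the post's side leading behind the post.
- glue: bystander: loose white glue bottle, 54 mm in diameter, 120 mm high; origin at the centre of its base
- tin: bystander: loose open steel tin, 72 mm across the rim, 65 mm high; origin at the centre of its base
- hammer: bystander: loose hammer lying on the bench on the far side of the bay's back rail, about 260 mm long along its own x axis; origin on its underside near its middle
There are look-alikes about, which are no part of the job. Of the things shaped like the batten, the wood one is meant.

How it is judged:
On the way:
1. one end of the batten is inside the bay while the other end is still outside its mouth (((x of batten_end1 in the frame of bay above 0.02 m and x of batten_end2 in the frame of bay below 0 m) or (x of batten_end2 in the frame of bay above 0.02 m and x of batten_end1 in the frame of bay below 0 m))), for 0.1 s.
At the end, for the whole second after the job is handed in: The batten lies flat on the bench between the cheeks, at rest, with both ends of its long side within 6 mm of the back rail (x of batten_end1 in the frame of bay between 0.088 and 0.105 m and x of batten_end2 in the frame of bay between 0.088 and 0.105 m and y of batten_end1 in the frame of bay between -0.133 and 0.133 m and y of batten_end2 in the frame of bay between -0.133 and 0.133 m and height (world z) of batten below 0.005 m and angle between batten's own z axis and vertical below 0.05 rad and linear speed of batten below 0.02 m/s); the robot touches nothing.
It fails at once if the batten is lifted off the bench or tipped up (height (world z) of batten above 0.012 m or angle between batten's own z axis and vertical above 0.2 rad).
It fails at once if the fingers touch the batten while astride it or on top of it, instead of pushing from outside (x of the grasp point in the frame of batten between -0.011 and 0.011 m and y of the grasp point in the frame of batten between -0.095 and 0.095 m and z of the grasp point in the frame of batten below 0.06 m and contact force between the fingers and batten above 0.5 N).
It fails at once if the glue bottle is moved (distance of glue from where it was at the start of the episode above 0.02 m).
It fails at once if the steel tin is moved (distance of tin from where it was at the start of the episode above 0.02 m).
It fails at once if the hammer is moved (distance of hammer from where it was at the start of the episode above 0.02 m).
It also fails if it takes over 72 s, if anything falls off the work surface, if the arm or the gripper's body presses on something with over 40 N, if the wrist force passes 120 N, or if a joint passes its speed limit or range.

## Working session

There is one attempt and no reset: what is moved stays moved. The work goes in short steps, Python scripts to look and compute and a tool call to move; the robot and the scene stay as the last step left them, time stands still between calls to the robot, and variables do not carry over. Pictures are saved under pics/ and viewed, and the job is handed in when it is done.

Besides the shell and the picture viewer there is one more tool, called after "Request:" by a JSON object that holds its "op" and its "data". move_arm: Moves the arm, as the interface text tells. Its arguments: {"type":"object","properties":{"rows":{"type":"string"},"grip":{"type":"number"},"newtons":{"type":"number"}},"required":["rows"]}

```bash
mkdir -p pics; ls
cat > h.py <<'E'
import numpy as np,cv2
from station import sensors,camera,ctrl
def st():
    o=sensors.get_obs(); print({k:np.round(o[k],4).tolist() for k in('time_s','ee_pos','eef_rot','force','grip_width')}); return o
E
python3 - <<'E'
from h import *
o=st()
for n in('top','scene'):
    c=camera(n); cv2.imwrite(f'pics/{n}0.png',c['color']); print(n,c['mtx'],c['position'],c['attitude'])
    np.savez(f'{n}0.npz',**c)
E
```

```text
pics
{'time_s': 0.0, 'ee_pos': [0.1697, 0.523, 0.3021], 'eef_rot': [-3.1415, 0.0011, 1.257], 'force': [0.6142, 0.1882, 0.1883], 'grip_width': 0.0941}
top [[383.11304031   0.         317.21293064]
 [  0.         383.11304031 199.96315516]
 [  0.           0.           1.        ]] [ 0.44018703 -0.06157534  1.04645222] [-3.02297486  0.00447606 -1.55969376]
scene [[458.61304297   0.         319.76460325]
 [  0.         458.61304297 195.56008381]
 [  0.           0.           1.        ]] [ 1.25641176 -0.60511155  0.67326526] [-2.19530461  0.00492894  0.88954564]
```

View pics/top0.png

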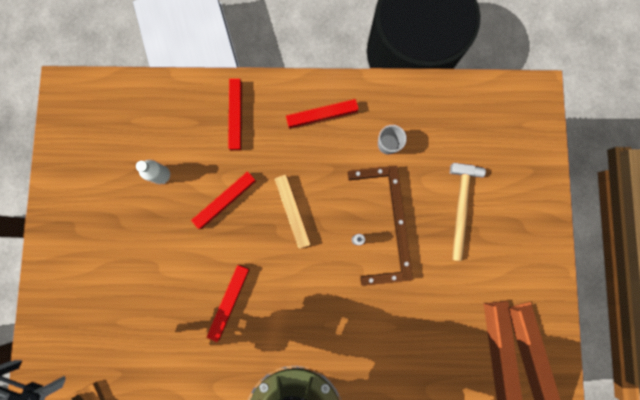

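View pics/scene0.png

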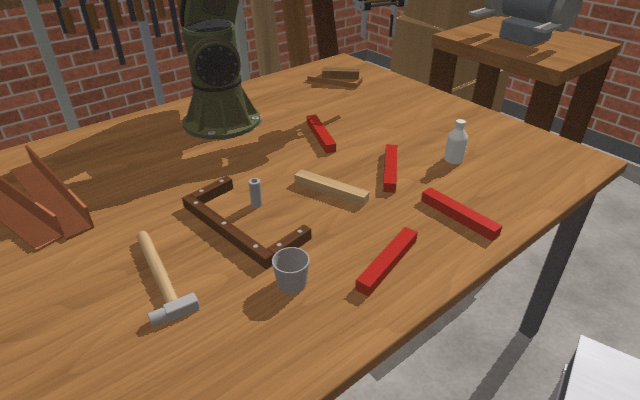

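The wood batten is at top-view pixel (293,212). Possible look-alikes are the red bars at (235,115), (322,113), (224,200) and (229,303), and the hammer handle at (462,218). The bay opens to the image left, and the post is at (359,239). The batten end near the post is at (304,245).

```bash
cat >> h.py <<'E'
from scipy.spatial.transform import Rotation as Ro
def ray(c,px,z):
    px=np.atleast_2d(np.asarray(px,float)); K=c['mtx']
    d=np.c_[(px[:,0]-K[0,2])/K[0,0],(px[:,1]-K[1,2])/K[1,1],np.ones(len(px))]
    d=d@Ro.from_euler('xyz',c['attitude']).as_matrix().T
    p=c['position']; t=(z-p[2])/d[:,2]; return p+t[:,None]*d
def unproj(c):
    v,u=np.mgrid[0:400,0:640]; K=c['mtx']; z=c['z_map']
    d=np.stack([(u-K[0,2])/K[0,0]*z,(v-K[1,2])/K[1,1]*z,z],-1)
    return d@Ro.from_euler('xyz',c['attitude']).as_matrix().T+c['position']
def big(m):
    n,l,s,_=cv2.connectedComponentsWithStats(m.astype(np.uint8)); i=1+np.argmax(s[1:,4]); return l==i
E
python3 - <<'E'
from h import *
c=dict(np.load('top0.npz')); P=unproj(c); im=c['color']
hsv=cv2.cvtColor(im,cv2.COLOR_BGR2HSV)
for p in [(293,212),(300,235),(402,220),(402,200),(330,220),(375,279),(359,239)]: print(p,hsv[p[1],p[0]],np.round(P[p[1],p[0]],3))
cv2.imwrite('pics/crop0.png',cv2.resize(im[150:300,200:500],None,fx=2.6,fy=2.6,interpolation=cv2.INTER_CUBIC))
# batten by height mask + colour
Z=P[...,2]; print('bench z',np.median(Z[200:250,320:345]))
roi=np.zeros(Z.shape,bool); roi[160:260,262:320]=1
for nm,m in [('bat',roi&(hsv[...,1]<135)&(hsv[...,2]>150))]:
    m=big(m); r=cv2.minAreaRect(np.argwhere(m)[:,::-1].astype(np.float32)); b=cv2.boxPoints(r)
    print(nm,m.sum(),b.tolist()); w=ray(c,b,.028); print(np.round(w,4), [np.linalg.norm(w[i]-w[(i+1)%4]) for i in range(4)])
roi[:]=0; roi[160:295,340:420]=1
m=big(roi&(hsv[...,2]<115)&(Z>.02)); print(m.sum()); cv2.imwrite('pics/m.png',m*255)
r=cv2.minAreaRect(np.argwhere(m)[:,::-1].astype(np.float32)); b=cv2.boxPoints(r);w=ray(c,b,.03); print(b.tolist(),np.round(w,4),[np.linalg.norm(w[i]-w[(i+1)%4]) for i in range(4)])
m=roi&(Z>.05); m[:225]=0; q=np.argwhere(m); print('post',q.mean(0),P[m].mean(0),len(q))
E
```

```text
(293, 212) [ 20 115 236] [0.528 0.008 0.029]
(300, 235) [ 18 118 232] [ 0.468 -0.011  0.029]
(402, 220) [ 10  71 144] [ 0.51  -0.281  0.031]
(402, 200) [ 13 178  99] [ 0.564 -0.283  0.027]
(330, 220) [ 14 179 181] [ 0.51  -0.091  0.   ]
(375, 279) [ 12 172 111] [ 0.355 -0.209  0.03 ]
(359, 239) [111  34  97] [ 0.458 -0.163  0.072]
bench z 0.0003643318556647568
bat 866 [[273.76898193359375, 178.21080017089844], [285.2108154296875, 174.2310333251953], [309.6290283203125, 244.4333953857422], [298.18719482421875, 248.4131622314453]]
[[ 0.6193  0.0621  0.028 ]
 [ 0.6306  0.0315  0.028 ]
 [ 0.443  -0.037   0.028 ]
 [ 0.4323 -0.0069  0.028 ]] [np.float64(0.03262500630511486), np.float64(0.19962866259499923), np.float64(0.03191429680329917), np.float64(0.19941235762190918)]
1241
[[347.9206237792969, 171.4247589111328], [397.1563415527344, 164.6336212158203], [412.8576354980469, 278.46795654296875], [363.6219177246094, 285.25909423828125]] [[ 0.6396 -0.1376  0.03  ]
 [ 0.6596 -0.2704  0.03  ]
 [ 0.3579 -0.3071  0.03  ]
 [ 0.3391 -0.1789  0.03  ]] [np.float64(0.13430139041409309), np.float64(0.3038750708058451), np.float64(0.12963492679084987), np.float64(0.30332656525968754)]
post [240.65765766 361.12612613] [ 0.45684597 -0.14975739  0.19338672] 111[ WARN:0@0.969] global loadsave.cpp:1063 imwrite_ Unsupported depth image for selected encoder is fallbacked to CV_8U.
```

View pics/crop0.png

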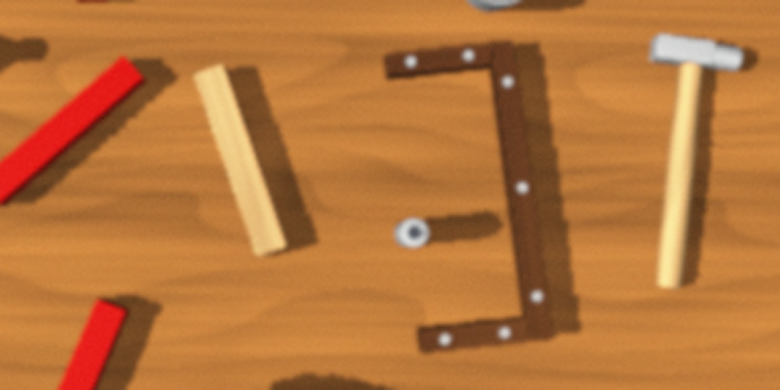

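View pics/m.png

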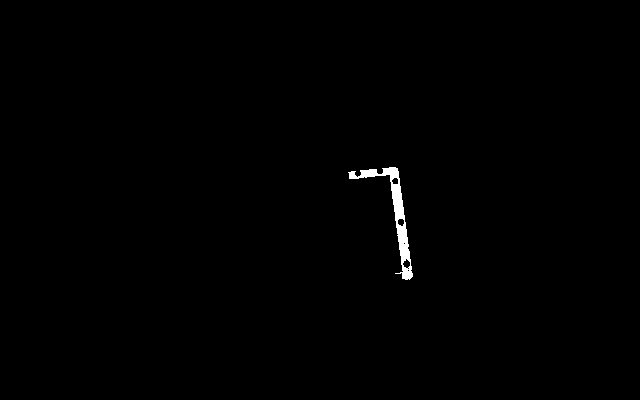

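Run:
```python
from h import *
c=dict(np.load('top0.npz')); P=unproj(c); im=c['color']
hsv=cv2.cvtColor(im,cv2.COLOR_BGR2HSV);Z=P[...,2]
v,u=np.mgrid[0:400,0:640]
roi=(u>342)&(u<416)&(v>160)&(v<292)
# bluish-grey screws: sat low
m=roi&(hsv[...,1]<135)&(hsv[...,2]>85)
n,l,s,ct=cv2.connectedComponentsWithStats(m.astype(np.uint8))
for i in range(1,n):
    if s[i,4]>3: print(s[i,4],ct[i],ray(c,ct[i],.03).round(4))
# rail mask: dark brown, incl. both cheeks, excluding shadows by height
m=roi&(hsv[...,2]<125)&(hsv[...,1]>120)&(Z>.022)&(Z<.036)
m=cv2.morphologyEx(m.astype(np.uint8),cv2.MORPH_OPEN,np.ones((2,2)))>0
w=ray(c,np.c_[u[m],v[m]],.03)[:,:2]
r=cv2.minAreaRect((w*1000).astype(np.float32)); print(r,cv2.boxPoints(r))
# ring of post at height .07
m=(Z>.062)&(Z<.08)&(u>345)&(u<375)&(v>228)&(v<252); print('post',m.sum(),P[m].mean(0),np.ptp(P[m],axis=0), ray(c,[[u[m].mean(),v[m].mean()]],.07))
```

```text
33 [379.6969697  170.90909091] [[ 0.6419 -0.2231  0.03  ]]
32 [357.5 173.5] [[ 0.6342 -0.1634  0.03  ]]
33 [394.75757576 181.        ] [[ 0.6147 -0.2633  0.03  ]]
32 [400.5 221.5] [[ 0.5061 -0.2772  0.03  ]]
152 [358.07236842 239.15789474] [[ 0.4583 -0.1646  0.03  ]]
34 [406.  263.5] [[ 0.3963 -0.2899  0.03  ]]
32 [393.5 277.5] [[ 0.3598 -0.2568  0.03  ]]
33 [370.57575758 280.06060606] [[ 0.3526 -0.197   0.03  ]]
((496.9562072753906, -224.88815307617188), (303.0914611816406, 134.08816528320312), 6.846691608428955) [[ 338.49866 -176.38841]
 [ 354.4837  -309.5204 ]
 [ 655.41376 -273.38788]
 [ 639.4287  -140.25592]]
post 95 [ 0.45916678 -0.16273973  0.07059285] [0.0229636  0.02557116 0.01232689] [[ 0.45917299 -0.16280366  0.07      ]]
```

```bash
cat >> h.py <<'E'
A=.121; O=np.array([.490,-.157]); EX=np.array([np.sin(A),-np.cos(A)]); EY=np.array([np.cos(A),np.sin(A)])
def b2w(p): return O+p[0]*EX+p[1]*EY
def w2b(p): d=np.asarray(p)[:2]-O; return np.array([d@EX,d@EY])
def rows(xyz,yaw,n):
    "n equal rows to world xyz/yaw from the measured pose, tool kept down"
    o=sensors.get_obs(); p=np.array(o['ee_pos']); y0=o['eef_rot'][2]; d=(np.array(xyz)-p)/n; dy=(yaw-y0)/n
    print('from',p.round(4),round(y0,4),'delta',(d*n).round(4),dy*n)
    for i in range(n):
        y=y0+i*dy; print(f"{1e3*(d[0]*np.cos(y)+d[1]*np.sin(y)):.0f} {1e3*(d[0]*np.sin(y)-d[1]*np.cos(y)):.0f} {-1e3*d[2]:.0f} 0 0 {-dy:.3f};",end=' ')
    print()
def batten(nm):
    c=camera('top'); im=c['color']; cv2.imwrite(f'pics/{nm}.png',im); hsv=cv2.cvtColor(im,cv2.COLOR_BGR2HSV)
    P=unproj(c); v,u=np.mgrid[0:400,0:640]
    m=(hsv[...,1]<140)&(hsv[...,2]>150)&(hsv[...,0]>12)&(hsv[...,0]<30)&(u>240)&(u<425)&(v>130)&(v<300)&(P[...,2]<.045)
    m=big(m); b=cv2.boxPoints(cv2.minAreaRect(np.argwhere(m)[:,::-1].astype(np.float32))); w=ray(c,b,.028)[:,:2]
    L=[np.linalg.norm(w[i]-w[(i+1)%4]) for i in range(2)]
    i=1 if L[0]<L[1] else 0   # long edges i->i+1
    e=[(w[(i+1)%4]+w[(i+2)%4])/2,(w[i]+w[(i+3)%4])/2]
    e=sorted([w2b(q) for q in e],key=lambda q:q[1]); d=e[1]-e[0]
    print('px',m.sum(),'sizes',np.round(L,4),'end1',e[0].round(4),'end2',e[1].round(4),'c',((e[0]+e[1])/2).round(4),'theta',round(np.arctan2(-d[0],d[1]),3))
    return e
E
python3 - <<'E'
from h import *
batten('b0')
rows([.518,.048,.302],.352,14)
E
```

```text
px 909 sizes [0.0334 0.1999] end1 [-0.14   -0.0356] end2 [-0.1857  0.1589] c [-0.1629  0.0616] theta 0.231
from [0.1698 0.523  0.3022] 1.257 delta [ 3.482e-01 -4.750e-01 -2.000e-04] -0.9049609977095442
-25 34 0 0 0 0.065; -22 36 0 0 0 0.065; -20 37 0 0 0 0.065; -18 38 0 0 0 0.065; -15 39 0 0 0 0.065; -12 40 0 0 0 0.065; -10 41 0 0 0 0.065; -7 41 0 0 0 0.065; -5 42 0 0 0 0.065; -2 42 0 0 0 0.065; 1 42 0 0 0 0.065; 4 42 0 0 0 0.065; 6 42 0 0 0 0.065; 9 41 0 0 0 0.065;
```

Request:
{"op": "move_arm", "data": {"rows": "-25 34 0 0 0 0.065; -22 36 0 0 0 0.065; -20 37 0 0 0 0.065; -18 38 0 0 0 0.065; -15 39 0 0 0 0.065; -12 40 0 0 0 0.065; -10 41 0 0 0 0.065; -7 41 0 0 0 0.065; -5 42 0 0 0 0.065; -2 42 0 0 0 0.065; 1 42 0 0 0 0.065; 4 42 0 0 0 0.065; 6 42 0 0 0 0.065; 9 41 0 0 0 0.065; 0 0 0 0 0 0", "grip": 1}}

```text
time_s: 2.02
ee_pos: [0.519, 0.0261, 0.3002]
eef_rot: [3.14, 0.004, 0.318]
force: [-0.0, 0.4, 0.3]
grip_width: 0.0938
```

Run:
```python
from h import *
st()
rows([.518,.048,.15],.352,5)
```

```text
{'time_s': 2.025, 'ee_pos': [0.519, 0.0261, 0.3002], 'eef_rot': [3.1399, 0.0041, 0.3178], 'force': [-0.0497, 0.4168, 0.259], 'grip_width': 0.0938}
from [0.519  0.0261 0.3002] 0.3178 delta [-0.001   0.0219 -0.1502] 0.03419439245416889
1 -4 30 0 0 -0.007; 1 -4 30 0 0 -0.007; 1 -4 30 0 0 -0.007; 1 -4 30 0 0 -0.007; 1 -4 30 0 0 -0.007;
```

Request:
{"op": "move_arm", "data": {"rows": "1 -8 10 0 0 -0.015; 1 -8 20 0 0 -0.015; 0 -6 30 0 0 0; 0 0 30 0 0 0; 0 0 30 0 0 0;0 0 20 0 0 0; 0 0 0 0 0 0"}}

```text
time_s: 2.9
ee_pos: [0.5075, 0.0568, 0.153]
eef_rot: [-3.141, 0.007, 0.365]
force: [0.4, 0.2, 0.7]
grip_width: 0.0941
```

Run:
```python
from h import *
st()
c=camera('scene'); cv2.imwrite('pics/s1.png',c['color'])
rows([.518,.048,.109],.352,3)
```

```text
{'time_s': 2.9, 'ee_pos': [0.5075, 0.0568, 0.153], 'eef_rot': [-3.1413, 0.0066, 0.3655], 'force': [0.4252, 0.1739, 0.6715], 'grip_width': 0.0941}
from [0.5079 0.0567 0.154 ] 0.3653 delta [ 0.0101 -0.0087 -0.045 ] -0.013288954885300908
2 4 15 0 0 0.004; 2 4 15 0 0 0.004; 2 4 15 0 0 0.004;
```

View pics/s1.png

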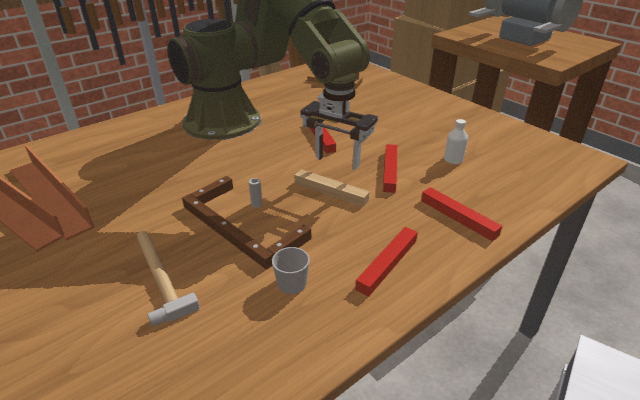

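The open fingers hang at (320,145) and (357,155), behind the batten's outer face and clear of everything. Now I'll lower them.

Request:
{"op": "move_arm", "data": {"rows": "3 0 12 0 0 0.005; 3 0 14 0 0 0.005; 2 0 12 0 0 0; 0 0 6 0 0 0; 0 0 0 0 0 0"}}

```text
time_s: 3.58
ee_pos: [0.516, 0.0605, 0.1083]
eef_rot: [3.141, 0.003, 0.356]
force: [0.4, 0.2, 0.2]
grip_width: 0.0936
```

Run:
```python
from h import *
st()
rows([.5200,.0428,.109],.352,3)
```

```text
{'time_s': 3.575, 'ee_pos': [0.516, 0.0605, 0.1083], 'eef_rot': [3.1408, 0.003, 0.356], 'force': [0.3954, 0.2221, 0.2035], 'grip_width': 0.0936}
from [0.516  0.0605 0.1083] 0.356 delta [ 0.004  -0.0177  0.0007] -0.003958053574770193
-1 6 -0 0 0 0.001; -1 6 -0 0 0 0.001; -1 6 -0 0 0 0.001;
```

Request:
{"op": "move_arm", "data": {"rows": "-1 10 0 0 0 0; -1 10 0 0 0 0; 0 4 0 0 0 0;-1.2 3.8 0 0 0 -0.05;-1.2 3.8 0 0 0 -0.05;-1.2 3.8 0 0 0 -0.05;-1.2 3.8 0 0 0 -0.05;-1.2 3.8 0 0 0 -0.05;-1.2 3.8 0 0 0 -0.05; 0 0 0 0 0 0"}}

```text
time_s: 4.82
ee_pos: [0.5283, 0.009, 0.1102]
eef_rot: [3.14, 0.001, 0.662]
force: [-0.2, 1.3, -0.4]
grip_width: 0.094
```

Run:
```python
from h import *
st(); batten('b1')
```

```text
{'time_s': 4.825, 'ee_pos': [0.5283, 0.009, 0.1102], 'eef_rot': [3.1402, 0.0007, 0.6622], 'force': [-0.2309, 1.2708, -0.3593], 'grip_width': 0.094}
px 70 sizes [0.0327 0.0145] end1 [-0.1021 -0.0168] end2 [-0.0745  0.0007] c [-0.0883 -0.008 ] theta -1.008
```

View pics/b1.png

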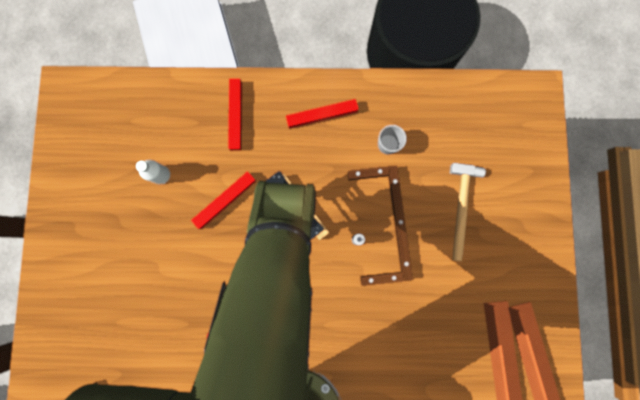

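Request:
{"op": "move_arm", "data": {"rows": "-1.2 3.8 0 0 0 -0.05;-1.2 3.8 0 0 0 -0.05;-1.2 3.8 0 0 0 -0.05;-1.2 3.8 0 0 0 -0.05;-1.2 3.8 0 0 0 -0.05;-1.2 3.8 0 0 0 -0.05; -1.2 3.8 0 0 0 -0.05; 0 0 0 0 0 0"}}

```text
time_s: 5.88
ee_pos: [0.5418, -0.0153, 0.1106]
eef_rot: [3.141, 0.001, 1.012]
force: [0.4, 0.8, 0.7]
grip_width: 0.0941
```

Run:
```python
from h import *
o=st(); print(w2b(o['ee_pos']))
c=camera('scene'); cv2.imwrite('pics/s2.png',c['color'])
```

```text
{'time_s': 5.875, 'ee_pos': [0.5418, -0.0153, 0.1106], 'eef_rot': [3.1407, 0.0009, 1.0125], 'force': [0.3658, 0.7881, 0.6981], 'grip_width': 0.0941}
[-0.13439945  0.06853179]
```

View pics/s2.png

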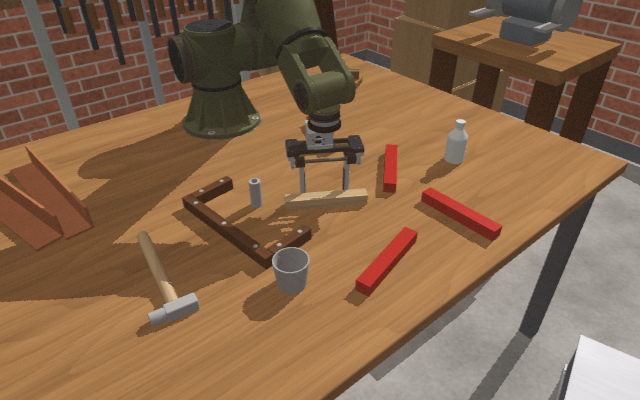

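```bash
cat >> h.py <<'E'
def scene_b(nm,box=(200,140,420,260)):
    c=camera('scene'); im=c['color']; hsv=cv2.cvtColor(im,cv2.COLOR_BGR2HSV); P=unproj(c)
    u0,v0,u1,v1=box
    cv2.imwrite(f'pics/{nm}.png',cv2.resize(im[v0:v1,u0:u1],None,fx=3.4,fy=3.4,interpolation=cv2.INTER_CUBIC))
    v,u=np.mgrid[0:400,0:640]
    m=(P[...,2]>.022)&(P[...,2]<.034)&(hsv[...,0]>12)&(hsv[...,0]<30)&(hsv[...,1]<150)&(hsv[...,2]>120)&(u>=u0)&(u<u1)&(v>=v0)&(v<v1)
    m=big(m); w=np.array([w2b(p) for p in P[m]])
    r=cv2.boxPoints(cv2.minAreaRect((w*1e3).astype(np.float32))); print('scene px',m.sum(),'corners bay mm',r.round(0).tolist())
E
python3 - <<'E'
from h import *
scene_b('s3')
E
```

```text
scene px 660 corners bay mm [[-207.0, 136.0], [-50.0, 12.0], [-28.0, 41.0], [-185.0, 164.0]]
```

View pics/s3.png

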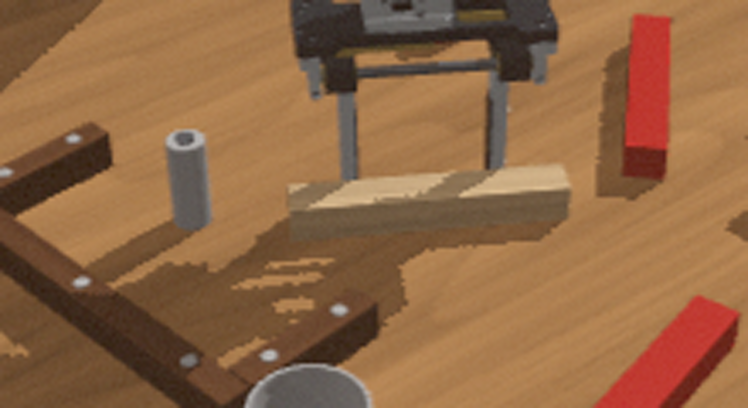

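Request:
{"op": "move_arm", "data": {"rows": "0 7 0 0 0 0; 0 7 0 0 0 0; 0 7 0 0 0 0; 0 6 0 0 0 0; 0 0 0 0 0 0; 0 -15 0 0 0 0; 0 -15 0 0 0 0; 0 0 0 0 0 0"}}

```text
time_s: 6.98
ee_pos: [0.5404, -0.0142, 0.1104]
eef_rot: [3.141, 0.001, 1.01]
force: [0.6, -0.4, -0.8]
grip_width: 0.094
```

Run:
```python
from h import *
o=st(); print(w2b(o['ee_pos']))
scene_b('s4')
```

```text
{'time_s': 6.975, 'ee_pos': [0.5404, -0.0142, 0.1104], 'eef_rot': [3.1406, 0.0009, 1.0097], 'force': [0.5889, -0.381, -0.7824], 'grip_width': 0.094}
[-0.13565019  0.06722345]
scene px 696 corners bay mm [[-189.0, 159.0], [-35.0, 33.0], [-11.0, 61.0], [-166.0, 187.0]]
```

Run:
```python
from h import *
w=b2w([-.201,.193]);print(w, np.hypot(*w))
rows([*w,.17],-.562,10)
```

```text
[0.65732717 0.06582643] 0.6606149618217051
from [ 0.5408 -0.0145  0.1106] 1.0095 delta [0.1165 0.0803 0.0594] -1.5715023567214974
13 6 -6 0 0 0.157; 14 3 -6 0 0 0.157; 14 1 -6 0 0 0.157; 14 -1 -6 0 0 0.157; 14 -3 -6 0 0 0.157; 13 -5 -6 0 0 0.157; 12 -7 -6 0 0 0.157; 11 -9 -6 0 0 0.157; 9 -11 -6 0 0 0.157; 8 -12 -6 0 0 0.157;
```

Request:
{"op": "move_arm", "data": {"rows": "0 0 -20 0 0 0; 0 0 -20 0 0 0; 0 0 -20 0 0 0; 13 6 0 0 0 0.157; 14 3 0 0 0 0.157; 14 1 0 0 0 0.157; 14 -1 0 0 0 0.157; 14 -3 0 0 0 0.157; 13 -5 0 0 0 0.157; 12 -7 0 0 0 0.157; 11 -9 0 0 0 0.157; 9 -11 0 0 0 0.157; 8 -12 0 0 0 0.157; 0 0 0 0 0 0", "grip": -1, "newtons": 10}}

```text
time_s: 8.78
ee_pos: [0.6695, 0.0611, 0.1738]
eef_rot: [-3.14, -0.006, -0.614]
force: [0.5, -0.1, -0.4]
grip_width: 0.0005
```

Run:
```python
from h import *
o=st(); scene_b('s5')
rows([*b2w([-.201,.193]),.110],-.562,6)
```

```text
{'time_s': 8.775, 'ee_pos': [0.6695, 0.0611, 0.1738], 'eef_rot': [-3.1399, -0.0063, -0.6139], 'force': [0.4548, -0.1038, -0.354], 'grip_width': 0.0005}
scene px 724 corners bay mm [[-189.0, 159.0], [-35.0, 32.0], [-11.0, 61.0], [-165.0, 188.0]]
from [0.6691 0.0608 0.1738] -0.6119 delta [-0.0117  0.005  -0.0638] 0.049867852112947864
-2 0 11 0 0 -0.008; -2 0 11 0 0 -0.008; -2 0 11 0 0 -0.008; -2 0 11 0 0 -0.008; -2 0 11 0 0 -0.008; -2 0 11 0 0 -0.008;
```

View pics/s5.png

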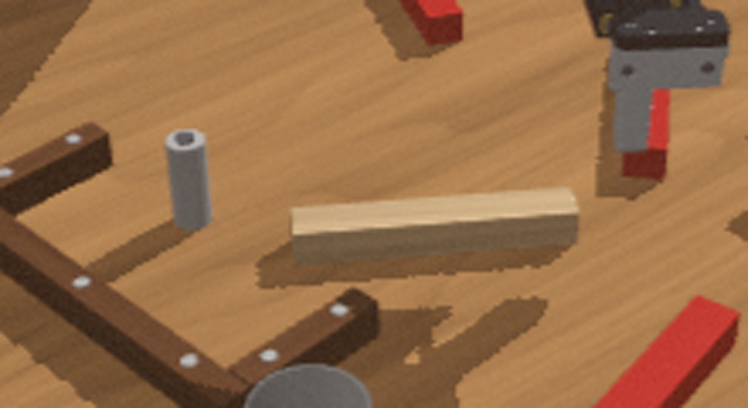

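The closed fingers are beyond end2 and clear of the red bar. Next I'll lower them and push along the batten's axis in steps.

Request:
{"op": "move_arm", "data": {"rows": "-2 0 13 0 0 -0.01; -2 0 14 0 0 -0.01; -2 0 14 0 0 -0.01; -2 0 12 0 0 -0.01; -2 0 8 0 0 -0.01; -1 0 2 0 0 0; 0 0 0 0 0 0"}}

```text
time_s: 9.7
ee_pos: [0.6584, 0.0662, 0.1053]
eef_rot: [3.141, -0.005, -0.552]
force: [0.3, -0.5, 0.4]
grip_width: 0.0006
```

Run:
```python
from h import *
o=st(); print(w2b(o['ee_pos']))
d=np.array([.775,-.632]); q=w2b(o['ee_pos'])-np.array([-.1775,.173]); print('behind end2 along d',q@d,'lateral n',q@[.632,.775])
```

```text
{'time_s': 9.7, 'ee_pos': [0.6584, 0.0662, 0.1053], 'eef_rot': [3.1415, -0.0046, -0.552], 'force': [0.284, -0.5035, 0.398], 'grip_width': 0.0006}
[-0.20122422  0.19414627]
behind end2 along d -0.03175071118995781 lateral n 0.0013946530902455411
```

Request:
{"op": "move_arm", "data": {"rows": "-1 10 -2 0 0 0.01; 0 9 -1 0 0 0; 0 6 0 0 0 0; 0 9 0 0 0 0; 0 9 0 0 0 0; 0 9 0 0 0 0; 0 9 0 0 0 0; 0 9 0 0 0 0; 0 0 0 0 0 0"}}

```text
time_s: 10.82
ee_pos: [0.6179, 0.0026, 0.1099]
eef_rot: [-3.14, -0.006, -0.564]
force: [0.3, -0.1, 0.2]
grip_width: 0.0006
```

Run:
```python
from h import *
o=st(); print(w2b(o['ee_pos']));scene_b('s6')
```

```text
{'time_s': 10.825, 'ee_pos': [0.6179, 0.0026, 0.1099], 'eef_rot': [-3.1405, -0.0064, -0.5638], 'force': [0.3406, -0.1404, 0.1755], 'grip_width': 0.0006}
[-0.14299162  0.14618796]
scene px 709 corners bay mm [[-144.0, 127.0], [8.0, -0.0], [31.0, 27.0], [-122.0, 154.0]]
```

View pics/s6.png

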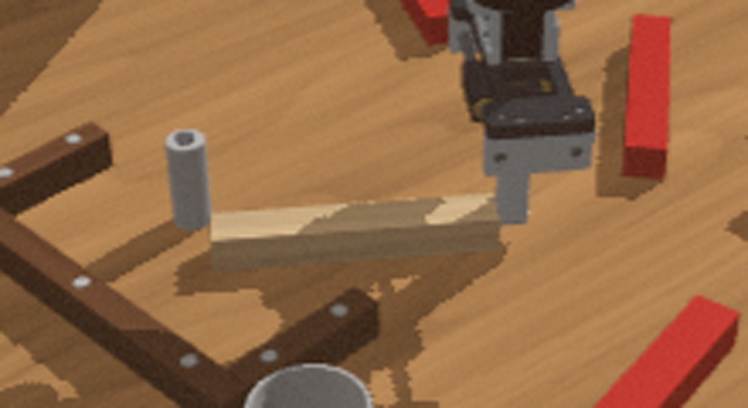

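Request:
{"op": "move_arm", "data": {"rows": "0 9 0 0 0 0; 0 9 0 0 0 0; 0 9 0 0 0 0; 0 9 0 0 0 0; 0 9 0 0 0 0; 0 9 0 0 0 0; 0 8 0 0 0 0; 0 0 0 0 0 0"}}

```text
time_s: 11.88
ee_pos: [0.5827, -0.0531, 0.11]
eef_rot: [-3.14, -0.007, -0.563]
force: [0.6, 0.1, -0.0]
grip_width: 0.0003
```

Run:
```python
from h import *
o=st(); print(w2b(o['ee_pos']));scene_b('s7')
```

```text
{'time_s': 11.875, 'ee_pos': [0.5827, -0.0531, 0.11], 'eef_rot': [-3.14, -0.0069, -0.5634], 'force': [0.5562, 0.0619, -0.0304], 'grip_width': 0.0003}
[-0.09193309  0.10454345]
scene px 721 corners bay mm [[-95.0, 84.0], [61.0, -42.0], [83.0, -14.0], [-72.0, 111.0]]
```

View pics/s7.png

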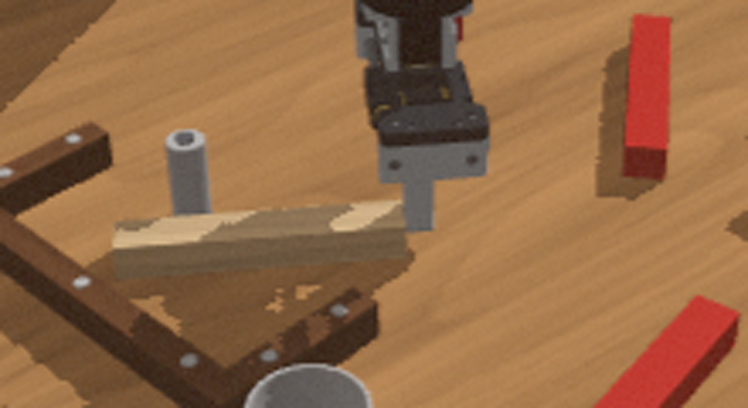

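Request:
{"op": "move_arm", "data": {"rows": "0 9 0 0 0 0; 0 9 0 0 0 0; 0 7 0 0 0 0; 0 0 0 0 0 0; 0 -10 0 0 0 0; 0 -15 0 0 0 0; 0 -15 0 0 0 0; 0 0 0 0 0 0"}}

```text
time_s: 12.92
ee_pos: [0.5918, -0.038, 0.1098]
eef_rot: [-3.14, -0.007, -0.562]
force: [-0.3, 0.4, 0.4]
grip_width: 0.0004
```

Run:
```python
from h import *
o=st(); print(w2b(o['ee_pos']));scene_b('s8')
```

```text
{'time_s': 12.925, 'ee_pos': [0.5918, -0.038, 0.1098], 'eef_rot': [-3.1399, -0.007, -0.5618], 'force': [-0.3349, 0.3544, 0.3907], 'grip_width': 0.0004}
[-0.10579218  0.11544169]
scene px 723 corners bay mm [[-74.0, 67.0], [81.0, -58.0], [103.0, -30.0], [-51.0, 95.0]]
```

View pics/s8.png

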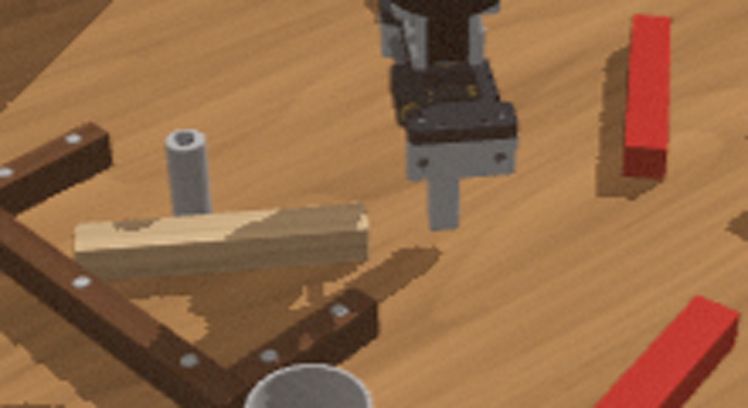

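Run:
```python
from h import *
print('leg1'); rows([*b2w([-.100,.045]),.109],-.562,5)
print('leg2 rel', 'from leg1 end', [(b2w([-.0675,.036])-b2w([-.1,.045]))@v*1e3 for v in ([np.cos(-.562),np.sin(-.562)],[np.sin(-.562),-np.cos(-.562)])])
```

```text
leg1
from [ 0.5915 -0.0385  0.1098] -0.5622 delta [-0.0689 -0.0138 -0.0008] 0.00015178909955304576
-10 10 0 0 0 -0.000; -10 10 0 0 0 -0.000; -10 10 0 0 0 -0.000; -10 10 0 0 0 -0.000; -10 10 0 0 0 -0.000; 
leg2 rel from leg1 end [np.float64(13.530348955143285), np.float64(30.889798593581855)]
```

Request:
{"op": "move_arm", "data": {"rows": "-13 2 0 0 0 0; -13 2 0 0 0 0; -13 4 0 0 0 0; -2 14 0 0 0 0; 0 15 0 0 0 0; 0 15 0 0 0 0; 0 15 0 0 0 0; 0 12 0 0 0 0; 0 0 0 0 0 0"}}

```text
time_s: 14.1
ee_pos: [0.508, -0.0886, 0.1092]
eef_rot: [-3.141, -0.006, -0.565]
force: [-0.1, 0.6, 0.1]
grip_width: 0.0004
```

Run:
```python
from h import *
o=st(); q=w2b(o['ee_pos']);print(q); q=q-[.015,.0185]; print('s',q@[-.777,.629],'n',q@[.629,.777])
scene_b('s9')
```

```text
{'time_s': 14.1, 'ee_pos': [0.508, -0.0886, 0.1092], 'eef_rot': [-3.1408, -0.006, -0.565], 'force': [-0.1469, 0.6029, 0.0965], 'grip_width': 0.0004}
[-0.06571107  0.0260964 ]
s 0.06749063476811085 n -0.044864855073794126
scene px 717 corners bay mm [[-74.0, 67.0], [79.0, -60.0], [103.0, -31.0], [-50.0, 96.0]]
```

View pics/s9.png

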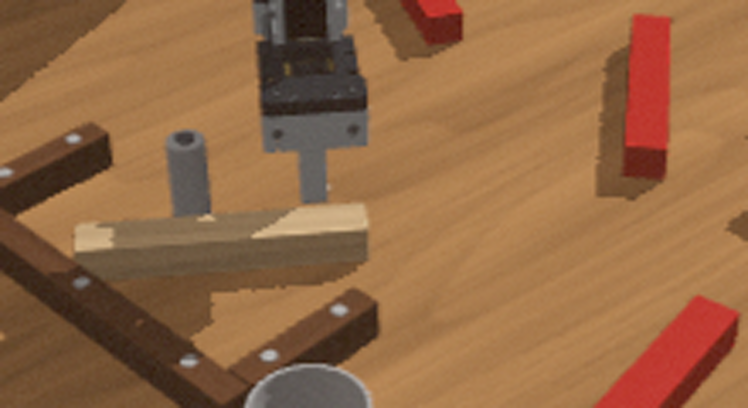

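Request:
{"op": "move_arm", "data": {"rows": "6 -2 0 0 0 0; 6 -2 0 0 0 0; 4 -1 0 0 0 0; 5.6 -1.4 0 0 0 0.05; 5.6 -1.4 0 0 0 0.05; 5.6 -1.4 0 0 0 0.05; 5.6 -1.4 0 0 0 0.05; 5.6 -1.4 0 0 0 0.05; 0 0 0 0 0 0"}}

```text
time_s: 15.28
ee_pos: [0.5546, -0.1032, 0.1089]
eef_rot: [-3.14, -0.005, -0.819]
force: [0.2, 0.3, 0.7]
grip_width: 0.0008
```

Run:
```python
from h import *
o=st(); q=w2b(o['ee_pos']);print(q)
scene_b('s10')
```

```text
{'time_s': 15.275, 'ee_pos': [0.5546, -0.1032, 0.1089], 'eef_rot': [-3.1396, -0.0045, -0.8189], 'force': [0.1635, 0.2683, 0.7343], 'grip_width': 0.0008}
[-0.04558059  0.07061541]
scene px 746 corners bay mm [[-53.0, 98.0], [67.0, -63.0], [98.0, -39.0], [-22.0, 121.0]]
```

View pics/s10.png

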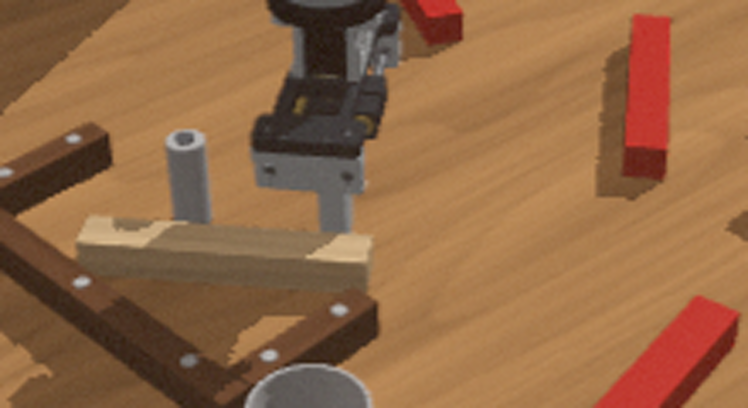

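Request:
{"op": "move_arm", "data": {"rows": "-10 0 0 0 0 0; -4 -12 0 0 0 0; 0 -15 0 0 0 0; 0 -15 0 0 0 0; 3 -12 0 0 0 0; 12 0 0 0 0 0; 14 0 0 0 0 0; 12 0 0 0 0 0; 2 0 0 0 0 0; 0 0 0 0 0 0"}}

```text
time_s: 16.58
ee_pos: [0.6179, -0.0864, 0.1088]
eef_rot: [-3.14, -0.004, -0.816]
force: [-0.1, 0.4, -0.3]
grip_width: 0.0002
```

Run:
```python
from h import *
o=st(); q=w2b(o['ee_pos']);print(q); q=q-[.0225,.029]; print('s',q@[-.599,.801],'n',q@[.801,.599])
scene_b('s11')
```

```text
{'time_s': 16.575, 'ee_pos': [0.6179, -0.0864, 0.1088], 'eef_rot': [-3.1398, -0.0043, -0.8164], 'force': [-0.0713, 0.3701, -0.3408], 'grip_width': 0.0002}
[-0.05465979  0.13547868]
s 0.13150813216018475 n 0.0019757389721807364
scene px 753 corners bay mm [[-52.0, 98.0], [69.0, -61.0], [98.0, -39.0], [-23.0, 120.0]]
```

View pics/s11.png

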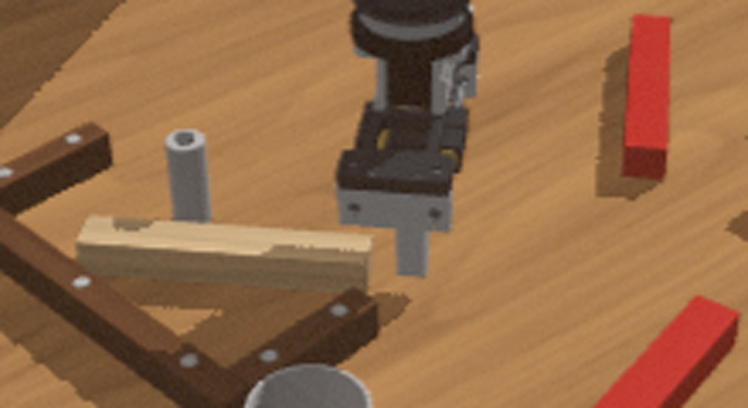

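Request:
{"op": "move_arm", "data": {"rows": "0 9 0 0 0 0; 0 9 0 0 0 0; 0 5 0 0 0 0; 0 6 0 0 0 0; 0 6 0 0 0 0; 0 6 0 0 0 0; 0 0 0 0 0 0"}}

```text
time_s: 17.5
ee_pos: [0.5853, -0.1161, 0.1091]
eef_rot: [-3.14, -0.004, -0.816]
force: [0.2, 0.6, 0.4]
grip_width: 0.0004
```

Run:
```python
from h import *
o=st(); q=w2b(o['ee_pos']);print(q)
scene_b('s12')
```

```text
{'time_s': 17.5, 'ee_pos': [0.5853, -0.1161, 0.1091], 'eef_rot': [-3.1397, -0.0043, -0.8161], 'force': [0.2073, 0.6221, 0.4424], 'grip_width': 0.0004}
[-0.02910667  0.09952608]
scene px 734 corners bay mm [[-37.0, 78.0], [79.0, -84.0], [109.0, -63.0], [-7.0, 100.0]]
```

Request:
{"op": "move_arm", "data": {"rows": "0 -12 0 0 0 0; -13 -3 0 0 0 0; -14 0 0 0 0 0; -14 0 0 0 0 0; -2 12 0 0 0 0; 0 14 0 0 0 0; 0 14 0 0 0 0; 0 11 0 0 0 0; 0 0 0 0 0 0"}}

```text
time_s: 18.68
ee_pos: [0.5253, -0.1089, 0.1089]
eef_rot: [-3.14, -0.004, -0.816]
force: [0.4, -1.0, -0.6]
grip_width: 0.0001
```

Run:
```python
from h import *
o=st(); q=w2b(o['ee_pos']);print(q); q=q-[.036,.008]; print('s',q@[-.581,.814],'n',q@[.814,.581])
scene_b('s13')
```

```text
{'time_s': 18.675, 'ee_pos': [0.5253, -0.1089, 0.1089], 'eef_rot': [-3.1399, -0.0044, -0.8161], 'force': [0.3663, -1.0084, -0.558], 'grip_width': 0.0001}
[-0.0434401   0.04085816]
s 0.07290123986527561 n -0.0455736448970311
scene px 740 corners bay mm [[-40.0, 78.0], [81.0, -84.0], [112.0, -62.0], [-9.0, 100.0]]
```

View pics/s13.png

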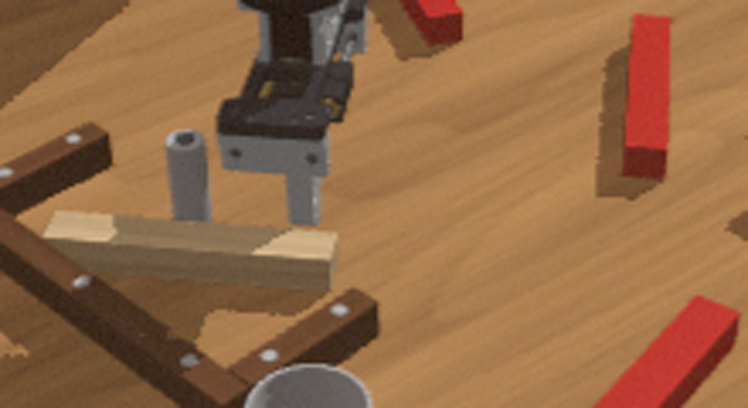

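Request:
{"op": "move_arm", "data": {"rows": "6 0 0 0 0 0; 6 0 0 0 0 0; 4 0 0 0 0 0; 5.8 -1.4 0 0 0 0.05; 5.8 -1.4 0 0 0 0.05; 5.8 -1.4 0 0 0 0.05; 5.8 -1.4 0 0 0 0.05; 5.8 -1.4 0 0 0 0.05; 5.8 -1.4 0 0 0 0.05; 5.8 -1.4 0 0 0 0.05; 0 0 0 0 0 0"}}

```text
time_s: 20.1
ee_pos: [0.5714, -0.1493, 0.1084]
eef_rot: [-3.139, -0.002, -1.175]
force: [-0.7, 1.0, -0.1]
grip_width: 0.0005
```

Run:
```python
from h import *
o=st(); q=w2b(o['ee_pos']);print(q)
scene_b('s14')
```

```text
{'time_s': 20.1, 'ee_pos': [0.5714, -0.1493, 0.1084], 'eef_rot': [-3.1389, -0.0022, -1.1745], 'force': [-0.661, 0.9628, -0.1232], 'grip_width': 0.0005}
[0.0021313 0.0817099]
scene px 783 corners bay mm [[5.0, 111.0], [66.0, -82.0], [100.0, -71.0], [39.0, 122.0]]
```

View pics/s14.png

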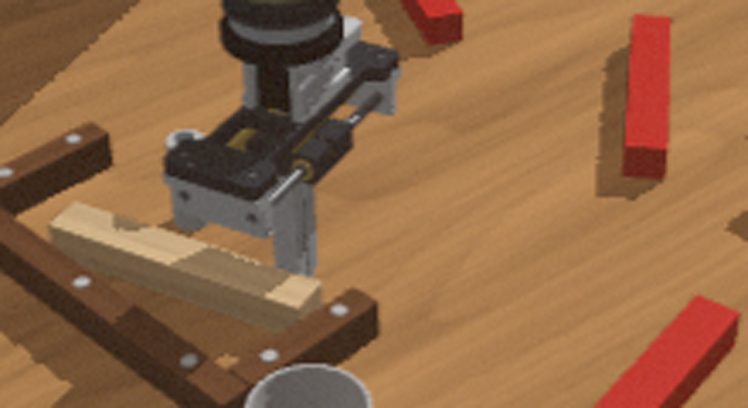

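Request:
{"op": "move_arm", "data": {"rows": "5.8 0 0 0 0 0.05; 5.8 0 0 0 0 0.05; 5.8 0 0 0 0 0.05; 5.8 0 0 0 0 0.05; 5.8 0 0 0 0 0.05; 5.8 0 0 0 0 0.05; 0 0 0 0 0 0"}}

```text
time_s: 21.02
ee_pos: [0.5806, -0.1816, 0.1081]
eef_rot: [-3.139, -0.0, -1.472]
force: [-0.7, 0.5, -0.5]
grip_width: 0.0002
```

Run:
```python
from h import *
o=st(); q=w2b(o['ee_pos']);print(q)
scene_b('s15')
```

```text
{'time_s': 21.025, 'ee_pos': [0.5806, -0.1816, 0.1081], 'eef_rot': [-3.1391, -0.0003, -1.4724], 'force': [-0.7021, 0.5121, -0.5216], 'grip_width': 0.0002}
[0.03533777 0.08697234]
scene px 784 corners bay mm [[45.0, 114.0], [61.0, -88.0], [97.0, -86.0], [81.0, 117.0]]
```

View pics/s15.png

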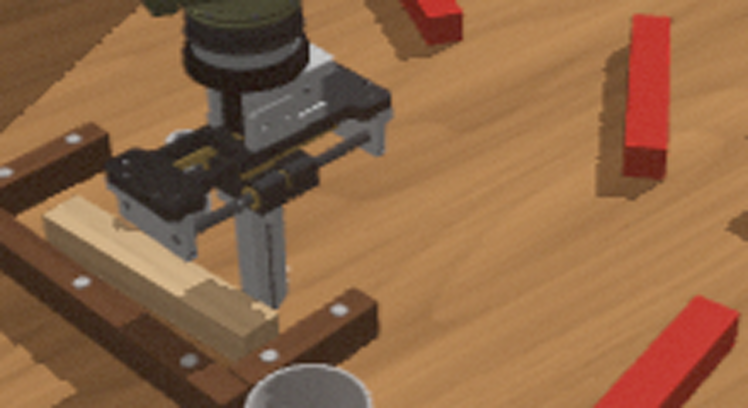

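Request:
{"op": "move_arm", "data": {"rows": "5 0 0 0 0 -0.01; 5 0 0 0 0 -0.01; 0 0 0 0 0 0; -10 0 0 0 0 0; -5 10 0 0 0 0; 0 15 0 0 0 0; 0 15 0 0 0 0; 0 15 0 0 0 0; 0 12 0 0 0 0; 0 0 0 0 0 0"}}

```text
time_s: 22.32
ee_pos: [0.5083, -0.1819, 0.1078]
eef_rot: [-3.14, 0.0, -1.445]
force: [-0.9, -0.6, -1.1]
grip_width: 0.0005
```

Run:
```python
from h import *
o=st(); q=w2b(o['ee_pos']);print(q)
scene_b('s16')
```

```text
{'time_s': 22.325, 'ee_pos': [0.5083, -0.1819, 0.1078], 'eef_rot': [-3.1401, 0.0002, -1.445], 'force': [-0.8545, -0.5778, -1.0926], 'grip_width': 0.0005}
[0.02692499 0.01516168]
scene px 790 corners bay mm [[58.0, -88.0], [92.0, -88.0], [92.0, 114.0], [58.0, 114.0]]
```

View pics/s16.png

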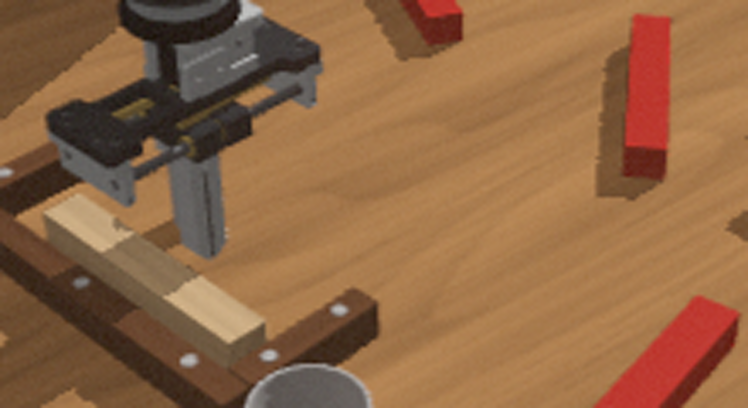

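Request:
{"op": "move_arm", "data": {"rows": "9 0 0 0 0 0; 9 0 0 0 0 0; 5 0 0 0 0 0; 5 0 0 0 0 0; 4 0 0 0 0 0; 3 0 0 0 0 0; 0 0 0 0 0 0"}}

```text
time_s: 23.25
ee_pos: [0.5143, -0.2171, 0.1079]
eef_rot: [-3.14, 0.004, -1.445]
force: [-0.7, 0.0, -0.5]
grip_width: 0.0004
```

Run:
```python
from h import *
o=st(); q=w2b(o['ee_pos']);print(q)
scene_b('s17')
```

```text
{'time_s': 23.25, 'ee_pos': [0.5143, -0.2171, 0.1079], 'eef_rot': [-3.1403, 0.0045, -1.4447], 'force': [-0.7165, 0.0496, -0.5019], 'grip_width': 0.0004}
[0.06263839 0.01690258]
scene px 734 corners bay mm [[72.0, 115.0], [73.0, -89.0], [111.0, -89.0], [110.0, 115.0]]
```

View pics/s17.png

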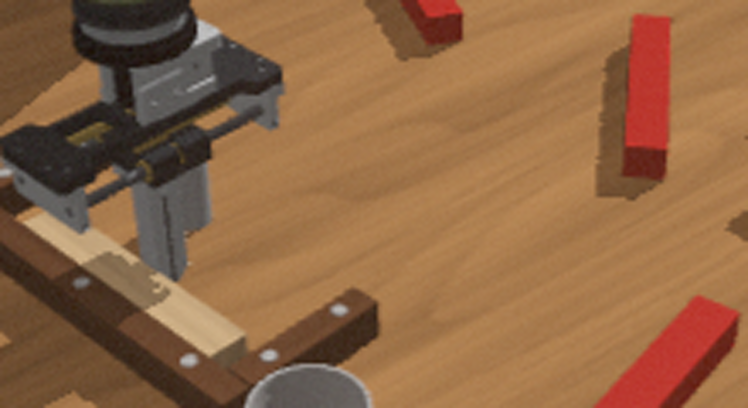

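Request:
{"op": "move_arm", "data": {"rows": "2 0 0 0 0 0; 2 0 0 0 0 0; 0 0 0 0 0 0"}}

```text
time_s: 23.68
ee_pos: [0.5146, -0.2177, 0.1079]
eef_rot: [3.141, 0.012, -1.444]
force: [-0.8, 0.7, -0.1]
grip_width: 0.0001
```

Request:
{"op": "move_arm", "data": {"rows": "2 0 0 0 0 0; 2 0 0 0 0 0"}}

```text
time_s: 23.92
ee_pos: [0.5149, -0.2186, 0.1079]
eef_rot: [3.139, 0.019, -1.444]
force: [-3.4, 20.8, 12.1]
grip_width: 0.0002
```

The force rose to 21 N, so the batten is seated against the rail. I'll back off, lift clear and check with the top view.

Request:
{"op": "move_arm", "data": {"rows": "-6 0 0 0 0 0; -10 0 0 0 0 0; -8 0 -5 0 0 0; 0 0 -30 0 0 0; 0 0 -40 0 0 0; -20 0 -40 0 0 0; -45 0 -20 0 0 0; -45 0 0 0 0 0; -45 0 0 0 0 0; -45 0 0 0 0 0; 0 0 0 0 0 0;0 0 0 0 0 0"}}

```text
time_s: 25.42
ee_pos: [0.4853, 0.0088, 0.2545]
eef_rot: [-3.139, 0.015, -1.445]
force: [0.0, -0.7, 0.8]
grip_width: 0.0006
```

Run:
```python
from h import *
st(); batten('b9'); scene_b('s18')
im=cv2.imread('pics/b9.png'); cv2.imwrite('pics/b9c.png',cv2.resize(im[120:300,320:500],None,fx=3.3,fy=3.3,interpolation=cv2.INTER_CUBIC))
```

```text
{'time_s': 25.425, 'ee_pos': [0.4853, 0.0088, 0.2545], 'eef_rot': [-3.1388, 0.0148, -1.4446], 'force': [0.0329, -0.6826, 0.7503], 'grip_width': 0.0006}
px 934 sizes [0.0372 0.2007] end1 [ 0.0915 -0.0858] end2 [0.0913 0.1148] c [0.0914 0.0145] theta 0.001
scene px 780 corners bay mm [[75.0, -86.0], [110.0, -86.0], [110.0, 116.0], [75.0, 116.0]]
```

View pics/b9c.png

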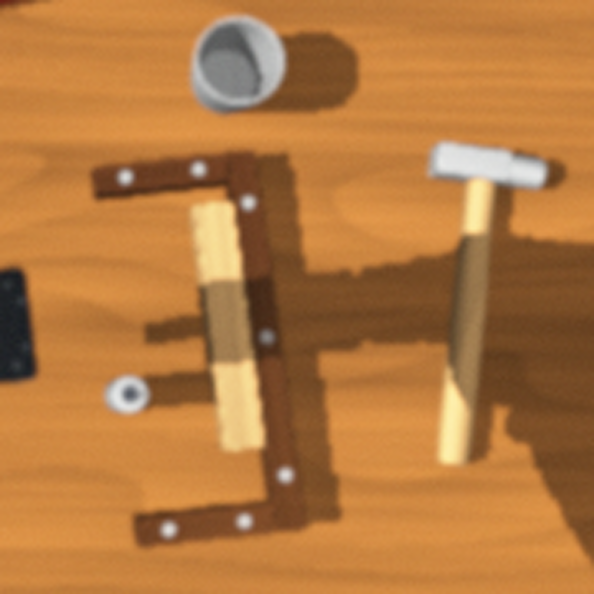

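View pics/s18.png

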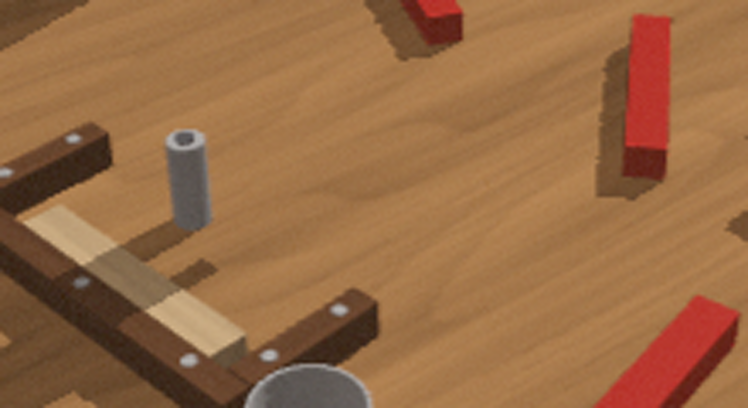

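The batten lies against the back rail in both views with no gap at either end, and the gripper is clear. Handing in.

```bash
python3 -c "
from h import *
print(ctrl.hand_in())"
```

```text
the job is handed in; nothing more can be done
None
```

The batten is in the bay, lying along the back rail behind the post. I handed the job in at about 25.5 s of the 72 s allowed; no verdict is reported.

**What I did:**
- I turned the batten with the open fingertips on its outer long side.
- I pushed it end-on so end1 went in past the post while end2 was still outside. In one check end1 was at bay x ≈ +72 mm and end2 at ≈ −84 mm.
- I swung end2 in with closed fingers, pushing it end-on once more midway, then pushed mid-length onto the rail until the force rose to about 21 N.
- I backed off, lifted clear and moved away.

**Last checks:**
- **Top view:** end1 is at bay (91.5, −86) mm and end2 at (91.3, 115) mm, with an angle of 0.001 rad.
- **Scene view:** the front edge is at x = 110 mm at both ends, with no visible gap to the rail.
- **Disagreement:** flush centres should be at x = 94 mm. The top view read about 2.5 mm less, with a batten width of 37 mm instead of 32 mm. I put this down to mask blur and the 2 mm calibration; both readings are within the 88–105 mm limits.
- **Bystanders:** the tin and hammer look unmoved. The glue bottle is outside those last crops, but the arm never went near it.

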